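# Set the red length stop against the sample block

## Robot

A 7-joint arm with a two-finger parallel gripper is mounted at the origin on a cart in front of the work surface, level with it; the furniture and walls round the work are solid. World frame = base frame: x ahead of the robot, y to its left, z up, the work surface at z = 0. Lengths are in m, angles in degrees, forces in N, time in s.
With the tool pointing down it reaches from about 0.425 to 0.875 m from the base axis. Payload 4.7 kg.
Tool frame: the origin (TCP) lies midway between the tips of the shut fingers; the grasp point (between the pads) lies 19 mm behind it (env.grip_depth is the distance from the TCP to the grasp point, in m); z points along the fingers, y is the line along which they close (so a half turn about z gives the same grasp; the last joint's range is limited). The gripper opens to 87 mm and grips with 3 to 60 N. Pads are 19 mm wide; open, the fingers measure 117 mm over their backs; the gripper's body (75 mm by 190 mm) begins 51 mm behind the grasp point.
Start: joints at [69.62, 18.392, -4.016, 83.108, 1.295, 78.541, -3.26], TCP at [0.235, -0.606, 0.223] pointing down, gripper open.
Joint ranges: [-163.93, 163.93], [-17.29, 119.83], [-79.2, 71.16], [3.27, 140.29], [-89.18, 269.18], [5.43, 117.66], [-154.24, 154.24]. Speed limits (degrees/s): [147.25, 147.25, 180, 180, 180, 180, 180].

## Interface

Orientations are given as [roll, pitch, yaw] about the fixed x, y, z axes, in that order (R = Rz(yaw) Ry(pitch) Rx(roll)).
In Python, from cell import get_obs, optics, env, nets gives the robot as it stands.
- The arm moves only by the shell command python3 -m creep 'ROWS' [FORCE]. ROWS is JSON, a list of rows, each an object of numbers: "wx", "wy", "wz": the turn, a rotation vector about the tool's x, y, z in degrees; "tx", "ty", "tz": the shift along the tool's x, y, z in mm; "gripper": the opening, from -1 (shut) to 1 (fully open). A call has 1 to 5 rows; each row is the pose to reach, as a shift and turn from the pose commanded when the call began, along the tool's axes at that moment; what a row does not reach only later rows make up. A row lasts 1/12 s, in which the tool goes at most 41.7 mm and 7.16 degrees, less where a joint would pass 70% of its speed; a pose out of reach is approached as far as the arm can. A call with a gripper value outside its range is refused whole. The fingers move at their own pace and stop on an object; FORCE is the grip in N (left out, the last holds). Time passes only in rows, so rows that repeat a pose let the fingers close. It gives the time, the measured TCP pose, the force, the opening and the grip force at its end, in the units of the state.
- get_obs(): the state, without advancing time (a new reading comes with each control period).
- optics.read_camera(name): name is "scene" or "top" or "wrist"; returns (picture, depth): 384x512x3 uint8, red, green, blue; 384x512 float32, m along the optical axis (not along the pixel's ray), 0 where there is no reading.
- optics.camera_info(name): a dict with "fovy" (degrees; the focal length in pixels is half the picture's height over the tangent of half this angle, whatever the lens; pixels are square), "cx", "cy" (the principal point, pixels), "R" (3x3) and "t" (3): a world point X has camera coordinates R X + t; the wrist camera has in their place "tool_from_camera" (4x4, takes a point from camera to tool coordinates, whose origin is the TCP and whose axes are the flange's). Camera axes: x right, y down, z forward; pixel columns grow to the right and rows downward; lengths in m; the calibration is good to about 2 mm. A picture is of the moment at which its call begins: read the wrist's pose just before it. camera_info takes no time and is no camera call.
- env.sign_off(): hands the job in; it is judged then, once.
Trained networks look in the newest picture that a camera, given by its name, has taken for a name from the list of things; names that differ only in an ending like _2 or _b are one class to them, and where a whole thing is asked for, a point or a joint stands for the part that bears it (a point fixed in the world has none). Each returns a list of dicts, best first, with "confidence" (0 to 1); they miss things now and then, are a little off and sometimes report something else, mostly with a low value. They report only what shows in the picture. A call takes as long as a camera call.
- nets.look_for(query, camera): "point" ([x, y, z] in m, in world coordinates, good to about 4 mm: the middle of the surface that is visible of it).
- nets.place_of(query, camera): "point" ([x, y, z] in m, in world coordinates, good to about 4 mm: a listed point, or the origin of a listed thing).
The state is a dict: "time_s": time; "qpos": joint angles; "joint_velocities": joint speeds; "effort": joint torques, N m; "tool_pos": TCP position; "tool_rot": TCP orientation; "force": force on the tool from outside, world axes, zero at the start; "wrist_torque": the same for the moment, N m; "grip_width": finger opening in m; "grasp_force": force on a finger pad.
Only numpy, scipy, OpenCV 4.12 (cv2) and the standard library are available. Lean on these libraries where they do the work, as an engineer would, in place of code of your own. Each camera call takes 0.05 s, during which the arm holds its last target. There are 200 camera calls.

## Task

On the stop rail, bring the stop with the red thumb button along the rail up to the end of the wooden block, so that its steel face touches the block or stands no more than about 10 mm from it: pinch the red button in and keep it pressed while you slide the stop, because it is locked otherwise. Then let go so that the button springs out and the stop locks there. Do not shove the block along, and leave the stop with the blue button where it is.

Things in the scene. Friction and masses are not known exactly. Their poses are not given: they have to be found in the camera images.
- red_grip (a point): Grip centre of the red-button stop, a grey carriage 36 mm deep (x), 70 mm long (y); top 85 mm above the bench, sides clear down to 36 mm. The point is 62 mm above the bench, midway between the red button's face (28 mm square, 23 mm towards -x, the robot's side) and the flat back (23 mm towards +x): 46 mm to grip, 38 with the button in. y runs along the rail, to the left.
- red_stop (a joint): Position of the red stop along its aluminium rail, growing to the left (the point's +y); its travel of 220 mm ends well beyond the block's end. Spring pawls in a row of pins lock it, with up to 5 mm of play, wherever the button is out; it slides freely only while the button is in, and when let go it shifts at most 5 mm. Its steel stop face is 41 mm from the grip centre towards -y, facing the block.
- red_button (a joint): Travel of the red thumb button into the carriage, along the point's +x: 0 is out (locked), 0.008 is fully in; the lock is free from about 0.005 on. Spring force 2 N when out, 14 N when fully in.
- wood_block: Loose brown timber block, 100 x 160 x 60 mm, about 0.6 kg, lying on the rail's 10 mm thick plywood board, in front of the rail and to the right of the red stop; origin at the centre of its underside, its y axis along the rail: its end that faces the red stop is 80 mm from the origin towards +y.
- blue_grip (a point): The same point on the other stop, with the blue button, at the right-hand end of the rail beyond the block (its steel face is turned to +y): not to be moved.

How it is judged (in metres and radians):
On the way:
1. the red stop has slid more than 20 mm along its rail with its button held in (value of joint red_button above 0.0045 m and distance of red_grip from where it was at the start of the episode above 0.02 m), for 0.1 s.
At the end, for the whole second after the job is handed in: The red stop's steel face touches the block's end or stands at most 15 mm from it, the red button is out again (less than 2 mm in, so the stop is locked), and the block lies still along the rail within 10 degrees (y of red_grip in the frame of wood_block between 0.116 and 0.136 m and value of joint red_button below 0.002 m and linear speed of wood_block below 0.01 m/s and angle between the y axis of wood_block and the y axis of red_grip, either way round below 0.17 rad).
It fails at once if the block is shoved more than 15 mm from where it lay (distance of wood_block from where it was at the start of the episode above 0.015 m).
It fails at once if the blue stop is moved more than 10 mm (distance of blue_grip from where it was at the start of the episode above 0.01 m).
It also fails if it takes over 30 s, if anything falls off the work surface, if the arm or the gripper's body presses on something with over 40 N, if the wrist force passes 120 N, or if a joint passes its speed limit or range.

## Working session

There is one attempt and no reset: what is moved stays moved. The work goes in short steps, Python scripts to look and compute and a shell command to move; the robot and the scene stay as the last step left them, time stands still between calls to the robot, and variables do not carry over. Pictures are saved under pics/ and viewed, at most 10 in all, crops included, and the job is handed in when it is done.

```bash
mkdir -p pics; ls
python3 - <<'E'
from cell import get_obs, optics, env, nets
import cv2,numpy as np
s=get_obs();print({k:s[k] for k in('time_s','tool_pos','tool_rot','grip_width','force')})
ims=[]
for c in('scene','top'):
    p,d=optics.read_camera(c);ims.append(p[:,:,::-1]);
    for q in('red_grip','wood_block','blue_grip'):
        print(c,q,[(np.round(r['point'],4).tolist(),round(r['confidence'],2)) for r in nets.place_of(q,c)][:3])
    np.save(c+'_d.npy',d);np.save(c+'_p.npy',p);print(optics.camera_info(c))
cv2.imwrite('pics/a.png',cv2.resize(np.vstack(ims),None,fx=.78,fy=.78))
E
```

```text
pics
{'time_s': 0.0, 'tool_pos': array([ 0.23465469, -0.60556127,  0.22145194]), 'tool_rot': array([-1.79888930e+02,  5.73531089e-03,  2.11891873e+01]), 'grip_width': 0.08723587264692809, 'force': array([-0.44025213, -0.05177648, -0.5584048 ])}
scene red_grip [([0.476, 0.1562, 0.0632], 0.55)]
scene wood_block [([0.4011, -0.1089, 0.0098], 0.79)]
scene blue_grip [([0.4585, -0.2721, 0.0592], 0.81)]
{'fovy': 53.26529711577675, 'cx': 252.03668334266587, 'cy': 195.0073033864762, 'R': array([[-0.86465485, -0.50222316,  0.01199568],
       [-0.3665886 ,  0.61445248, -0.69861359],
       [ 0.34348915, -0.60845711, -0.71539859]]), 't': array([0.44740845, 0.24319826, 0.89400479])}
top red_grip [([0.4748, 0.1538, 0.0622], 0.74)]
top wood_block [([0.4022, -0.1092, 0.0163], 0.78)]
top blue_grip [([0.4591, -0.2724, 0.0567], 0.9)]
{'fovy': 48.71892936412237, 'cx': 256.34393139066367, 'cy': 196.4960063676185, 'R': array([[ 0.00695706, -0.9999615 , -0.00534706],
       [-0.99508165, -0.00639452, -0.09885155],
       [ 0.09881356,  0.00600848, -0.99508782]]), 't': array([0.01072586, 0.53537797, 1.1361834 ])}
```

View pics/a.png

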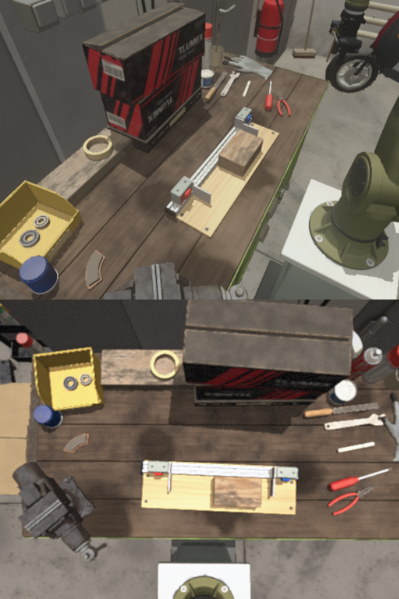

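Run:
```python
from cell import optics
import numpy as np,cv2
for c in('top','scene'):
    d=np.load(c+'_d.npy');p=np.load(c+'_p.npy');i=optics.camera_info(c)
    f=192/np.tan(np.radians(i['fovy']/2));v,u=np.mgrid[:384,:512]
    C=np.stack([(u-i['cx'])/f*d,(v-i['cy'])/f*d,d],-1)
    W=(C-i['t'])@i['R']
    ok=d>0
    hsv=cv2.cvtColor(p,cv2.COLOR_RGB2HSV)
    near=ok&(W[...,0]>.3)&(W[...,0]<.6)&(abs(W[...,1])<.4)
    blk=near&(W[...,2]>.064)&(W[...,2]<.078)&(W[...,0]<.455)&(W[...,1]<.05)&(W[...,1]>-.25)
    P=W[blk];print(c,'block',len(P),np.percentile(P,[1,50,99],axis=0).round(4).tolist())
    r=cv2.minAreaRect(P[:,:2].astype(np.float32));print(r)
    car=near&(W[...,2]>.079)&(W[...,2]<.092)
    for nm,m in(('red',W[...,1]>.02),('blue',W[...,1]<-.2)):
        Q=W[car&m]
        if len(Q):print(nm,len(Q),np.percentile(Q,[1,50,99],axis=0).round(4).tolist(),cv2.minAreaRect(Q[:,:2].astype(np.float32)))
    red=near&((hsv[...,0]<6)|(hsv[...,0]>174))&(hsv[...,1]>150)&(W[...,2]>.03)
    Q=W[red]
    if len(Q):print('redbtn',len(Q),np.percentile(Q,[2,50,98],axis=0).round(4).tolist())
```

```text
top block 2355 [[0.3531, -0.1928, 0.0648], [0.4021, -0.1137, 0.0698], [0.4514, -0.0353, 0.0746]]
((0.402395635843277, -0.1412748545408249), (0.10404298454523087, 0.21724221110343933), 0.3445875942707062)
red 395 [[0.4645, 0.1136, 0.0796], [0.483, 0.1521, 0.084], [0.5014, 0.1891, 0.0892]] ((0.4181728661060333, 0.2663830518722534), (0.06515415012836456, 0.342726469039917), 29.74595832824707)
blue 401 [[0.4473, -0.3089, 0.0794], [0.4675, -0.273, 0.0845], [0.4836, -0.2347, 0.0892]] ((0.46592962741851807, -0.2717406749725342), (0.07490531355142593, 0.0377497635781765), 88.0498046875)
redbtn 33 [[0.4549, 0.1422, 0.0696], [0.4599, 0.1533, 0.0765], [0.4626, 0.1659, 0.08]]
scene block 1539 [[0.3491, -0.2317, 0.0647], [0.3973, -0.1043, 0.0691], [0.4485, -0.0307, 0.0726]]
((0.39882877469062805, -0.13734197616577148), (0.10593659430742264, 0.22147539258003235), 0.9715017676353455)
red 381 [[0.4627, 0.1171, 0.0793], [0.4795, 0.1583, 0.084], [0.4986, 0.1901, 0.0872]] ((0.4806930124759674, 0.1534726619720459), (0.07530495524406433, 0.03592327982187271), 87.68944549560547)
blue 194 [[0.445, -0.3064, 0.0793], [0.4615, -0.2671, 0.0838], [0.4811, -0.2338, 0.087]] ((0.4627727270126343, -0.2700222432613373), (0.07571541517972946, 0.03739475831389427), 89.37215423583984)
redbtn 51 [[0.4538, 0.1454, 0.0597], [0.4584, 0.1591, 0.0751], [0.4626, 0.1713, 0.0777]]
```

The scene picture shows the red stop at the left end of the rail (top view about (155,467)) and the block at (235,490). The blue stop is at (288,472). The rail is yawed by about -2.3°, and the red grip is at about (0.4765, 0.1535).

```bash
cat > h.py <<'E'
from cell import get_obs
import numpy as np,sys
from scipy.spatial.transform import Rotation as Ro
def delta(x,y,z,yaw=87.7):
    s=get_obs();R=Ro.from_euler('xyz',s['tool_rot'],degrees=True)
    t=R.inv().apply(np.array([x,y,z])-s['tool_pos'])*1e3
    w=(R.inv()*Ro.from_euler('xyz',[180,0,yaw],degrees=True)).as_rotvec(degrees=True)
    print('t',t.round(1),'w',w.round(2),s['time_s'],s['tool_pos'].round(4),s['tool_rot'].round(2),s['force'].round(1),round(s['grip_width'],4))
if __name__=='__main__': delta(*map(float,sys.argv[1:]))
E
python3 h.py .45 -.2 .22
```

```text
t [ 347.3 -300.8    2.4] w [-1.000e-02 -0.000e+00 -6.651e+01] 0.4 [ 0.2349 -0.606   0.2224] [-179.99    0.     21.19] [ 0.6 -0.5 -0.2] 0.0869
```

```bash
python3 -m creep '[{"tx":347,"ty":-301,"wz":-66.5,"gripper":1},{"tx":347,"ty":-301,"wz":-66.5,"gripper":1},{"tx":347,"ty":-301,"wz":-66.5,"gripper":1},{"tx":347,"ty":-301,"wz":-66.5,"gripper":1},{"tx":347,"ty":-301,"wz":-66.5,"gripper":1}]'; python3 h.py .45 -.2 .22;python3 h.py .477 .1 .2
```

```text
t [ 347.3 -300.8    2.4] w [-1.000e-02 -0.000e+00 -6.651e+01] 0.4 [ 0.2349 -0.606   0.2224] [-179.99    0.     21.19] [ 0.6 -0.5 -0.2] 0.0869
t [ 480.9 -570.8   22.5] w [-1.000e-02 -0.000e+00 -6.651e+01] 0.4 [ 0.2349 -0.606   0.2224] [-179.99    0.     21.19] [ 0.6 -0.5 -0.2] 0.0869validation failed for argument at $[0]...
```

```bash
python3 -m creep '[{"wx":0,"wy":0,"wz":-7,"tx":28,"ty":-25,"tz":0,"gripper":1},{"wx":0,"wy":0,"wz":-14,"tx":56,"ty":-50,"tz":0,"gripper":1},{"wx":0,"wy":0,"wz":-21,"tx":84,"ty":-75,"tz":0,"gripper":1},{"wx":0,"wy":0,"wz":-28,"tx":112,"ty":-100,"tz":0,"gripper":1},{"wx":0,"wy":0,"wz":-35,"tx":140,"ty":-125,"tz":0,"gripper":1}]'; python3 h.py .45 -.2 .22;python3 h.py .477 .1 .2
```

```text
time_s: 0.82
tool_pos: [0.3208, -0.4373, 0.2227]
tool_rot: [180.0, 0.0, 56.5]
force: [0.7, -0.3, 0.7]
grip_width: 0.0873
grasp_force: 0.0
t [269.1 -23.1   2.6] w [ 1.000e-02  3.000e-02 -3.117e+01] 0.8167 [ 0.3208 -0.4373  0.2227] [1.7998e+02 2.0000e-02 5.6530e+01] [ 0.7 -0.3  0.7] 0.0873
t [ 534.3 -166.1   22.4] w [ 1.000e-02  3.000e-02 -3.117e+01] 0.8167 [ 0.3208 -0.4373  0.2227] [1.7998e+02 2.0000e-02 5.6530e+01] [ 0.7 -0.3  0.7] 0.0873
```

```bash
python3 -m creep '[{"wx":0,"wy":0,"wz":-6.2,"tx":41,"ty":-5,"tz":0,"gripper":1},{"wx":0,"wy":0,"wz":-12.4,"tx":82,"ty":-9,"tz":0,"gripper":1},{"wx":0,"wy":0,"wz":-18.6,"tx":123,"ty":-13,"tz":0,"gripper":1},{"wx":0,"wy":0,"wz":-24.9,"tx":164,"ty":-17,"tz":0,"gripper":1},{"wx":0,"wy":0,"wz":-31.2,"tx":205,"ty":-21,"tz":0,"gripper":1}]'; python3 h.py .477 .1 .2
```

```text
time_s: 1.23
tool_pos: [0.4175, -0.2551, 0.2229]
tool_rot: [180.0, 0.1, 87.7]
force: [0.3, 0.4, 0.3]
grip_width: 0.0876
grasp_force: 0.0
t [357.2  45.1  22.6] w [ 0.03  0.06 -0.01] 1.2333 [ 0.4175 -0.2551  0.2229] [1.7997e+02 6.0000e-02 8.7690e+01] [0.3 0.4 0.3] 0.0876
```

```bash
python3 -m creep '[{"wx":0,"wy":0,"wz":0,"tx":40,"ty":5,"tz":3,"gripper":1},{"wx":0,"wy":0,"wz":0,"tx":80,"ty":10,"tz":6,"gripper":1},{"wx":0,"wy":0,"wz":0,"tx":120,"ty":15,"tz":9,"gripper":1},{"wx":0,"wy":0,"wz":0,"tx":160,"ty":20,"tz":12,"gripper":1},{"wx":0,"wy":0,"wz":0,"tx":200,"ty":25,"tz":15,"gripper":1}]'; python3 -m creep '[{"wx":0,"wy":0,"wz":0,"tx":40,"ty":5,"tz":2,"gripper":1},{"wx":0,"wy":0,"wz":0,"tx":80,"ty":10,"tz":4,"gripper":1},{"wx":0,"wy":0,"wz":0,"tx":120,"ty":15,"tz":6,"gripper":1},{"wx":0,"wy":0,"wz":0,"tx":157,"ty":20,"tz":7,"gripper":1},{"wx":0,"wy":0,"wz":0,"tx":157,"ty":20,"tz":7,"gripper":1}]'
cat > look.py <<'E'
from cell import get_obs,optics,nets
import numpy as np,cv2,sys
from scipy.spatial.transform import Rotation as Ro
s=get_obs();p,d=optics.read_camera('wrist');i=optics.camera_info('wrist')
f=192/np.tan(np.radians(i['fovy']/2));v,u=np.mgrid[:384,:512]
C=np.stack([(u-i['cx'])/f*d,(v-i['cy'])/f*d,d],-1);T=i['tool_from_camera']
W=Ro.from_euler('xyz',s['tool_rot'],degrees=True).apply((C@T[:3,:3].T+T[:3,3]).reshape(-1,3)).reshape(C.shape)+s['tool_pos']
cv2.imwrite(sys.argv[1],p[:,:,::-1]);np.save('W.npy',W)
for q in('red_grip','wood_block'):print(q,[(np.round(r['point'],4).tolist(),round(r['confidence'],2)) for r in nets.place_of(q,'wrist')][:2])
ok=d>0;z=W[...,2];x=W[...,0];y=W[...,1]
for n,m in(('block',ok&(z>.064)&(z<.078)&(x<.455)&(x>.33)&(y<.03)&(y>-.25)),('car',ok&(z>.079)&(z<.092)&(x>.44)&(x<.53)&(y>-.06)&(y<.22))):
    Q=W[m]
    if len(Q)>20:print(n,len(Q),np.percentile(Q,[1,50,99],axis=0).round(4).tolist(),cv2.minAreaRect(Q[:,:2].astype(np.float32)))
E
python3 look.py pics/w1.png; python3 h.py .4765 .1535 .043
```

```text
time_s: 1.65
tool_pos: [0.451, -0.0564, 0.2077]
tool_rot: [180.0, 0.1, 87.4]
force: [1.1, 0.6, 0.5]
grip_width: 0.0866
grasp_force: 0.0
time_s: 2.07
tool_pos: [0.4779, 0.1068, 0.2013]
tool_rot: [179.9, -0.3, 88.0]
force: [-1.0, 0.6, 0.8]
grip_width: 0.0867
grasp_force: 0.0
red_grip [([0.4754, 0.1534, 0.0616], 0.7)]
wood_block [([0.4028, -0.111, 0.0077], 0.68)]
block 1689 [[0.3551, -0.0647, 0.0646], [0.4021, -0.0456, 0.0698], [0.4517, -0.0311, 0.0714]] ((0.4029218256473541, -0.047885023057460785), (0.034461610019207, 0.1000538021326065), 88.87487030029297)
car 2441 [[0.4641, 0.1152, 0.0794], [0.4822, 0.1549, 0.0846], [0.4998, 0.1889, 0.0866]] ((0.4819624423980713, 0.1516101211309433), (0.07585813850164413, 0.036867085844278336), 87.1543960571289)
t [ 56.2  -4.  157.4] w [-0.01  0.04 -0.27] 2.2167 [0.478  0.0973 0.2005] [-1.7999e+02  4.0000e-02  8.7430e+01] [-0.3 -0.4 -0.2] 0.0871
```

View pics/w1.png

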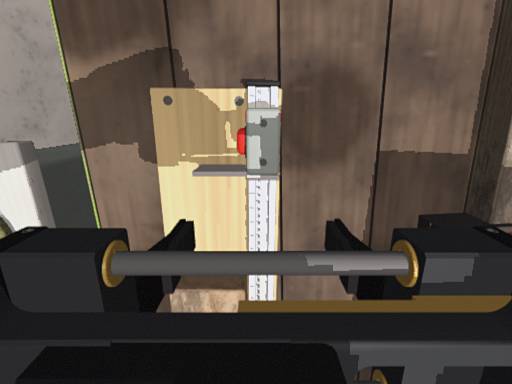

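The wrist view shows the carriage at (262,140), the red button at (241,141), the steel plate at (220,170) and the fingers straddling the rail. The arm was still settling, so I'll measure again.

```bash
python3 look.py pics/w2.png; python3 h.py .4765 .1535 .043
```

```text
red_grip [([0.4754, 0.1532, 0.066], 0.75)]
wood_block [([0.4057, -0.1122, 0.0084], 0.83)]
block 2110 [[0.3553, -0.074, 0.0647], [0.4029, -0.0505, 0.0699], [0.4516, -0.0312, 0.0715]] ((0.4025052785873413, -0.05313689261674881), (0.04398215934634209, 0.10026658326387405), 88.22936248779297)
car 2533 [[0.4641, 0.1144, 0.0793], [0.4822, 0.1543, 0.0846], [0.5004, 0.1883, 0.0864]] ((0.48181211948394775, 0.1511920988559723), (0.07524961233139038, 0.037011656910181046), 86.92864227294922)
t [ 57.8  -4.4 157.4] w [-0.01  0.05 -0.49] 2.3667 [0.4782 0.0957 0.2004] [-1.7999e+02  5.0000e-02  8.7210e+01] [-0.  -0.9  0.2] 0.0868
```

```bash
python3 -m creep '[{"wx":0,"wy":0,"wz":0,"tx":30,"ty":0,"tz":20,"gripper":1},{"wx":0,"wy":0,"wz":0,"tx":58,"ty":0,"tz":40,"gripper":1},{"wx":0,"wy":0,"wz":0,"tx":58,"ty":0,"tz":60,"gripper":1},{"wx":0,"wy":0,"wz":0,"tx":58,"ty":0,"tz":75,"gripper":1},{"wx":0,"wy":0,"wz":0,"tx":58,"ty":0,"tz":75,"gripper":1}]';python3 -c "
from cell import optics
for k in range(4):optics.read_camera('top')"; python3 h.py .480 .1535 .043
```

```text
time_s: 2.78
tool_pos: [0.4787, 0.1537, 0.1225]
tool_rot: [-179.7, 0.1, 87.3]
force: [-0.0, -0.1, -0.5]
grip_width: 0.087
grasp_force: 0.0
t [-1.5 -1.8 83.6] w [ 0.1   0.   -0.42] 2.9833 [0.4818 0.1549 0.1266] [179.9    0.    87.28] [0.5 0.7 0.1] 0.0871
```

```bash
python3 -m creep '[{"wx":0,"wy":0,"wz":0,"tx":-1,"ty":-2,"tz":20,"gripper":1},{"wx":0,"wy":0,"wz":0,"tx":-1,"ty":-2,"tz":40,"gripper":1},{"wx":0,"wy":0,"wz":0,"tx":-1,"ty":-2,"tz":60,"gripper":1},{"wx":0,"wy":0,"wz":0,"tx":-1,"ty":-2,"tz":83,"gripper":1},{"wx":0,"wy":0,"wz":0,"tx":-1,"ty":-2,"tz":83,"gripper":1}]';python3 -c "
from cell import optics
for k in range(4):optics.read_camera('top')"; python3 h.py .480 .1535 .043
```

```text
time_s: 3.4
tool_pos: [0.4769, 0.153, 0.0401]
tool_rot: [-179.7, 0.1, 87.3]
force: [-0.7, -0.4, 0.2]
grip_width: 0.0873
grasp_force: 0.0
t [-1.5 -0.2  1.4] w [ 0.17 -0.03 -0.35] 3.6 [0.4802 0.1549 0.0444] [ 1.7983e+02 -3.0000e-02  8.7350e+01] [ 0.5 -0.6  0.4] 0.0868
```

Close on the stop.

```bash
for k in 1 2; do python3 -m creep '[{"wx":0,"wy":0,"wz":0,"tx":0,"ty":0,"tz":0,"gripper":-1},{"wx":0,"wy":0,"wz":0,"tx":0,"ty":0,"tz":0,"gripper":-1},{"wx":0,"wy":0,"wz":0,"tx":0,"ty":0,"tz":0,"gripper":-1},{"wx":0,"wy":0,"wz":0,"tx":0,"ty":0,"tz":0,"gripper":-1},{"wx":0,"wy":0,"wz":0,"tx":0,"ty":0,"tz":0,"gripper":-1}]' 35; done
```

```text
time_s: 4.02
tool_pos: [0.4789, 0.1546, 0.0428]
tool_rot: [180.0, 0.0, 87.4]
force: [0.2, 0.3, 0.4]
grip_width: 0.0617
grasp_force: 0.0
time_s: 4.43
tool_pos: [0.4824, 0.1539, 0.0427]
tool_rot: [179.6, -0.1, 87.3]
force: [13.5, -0.2, -10.4]
grip_width: 0.0371
grasp_force: 35.1
```

```bash
python3 -m creep '[{"wx":0,"wy":0,"wz":0,"tx":-10,"ty":0,"tz":0,"gripper":-1},{"wx":0,"wy":0,"wz":0,"tx":-25,"ty":0,"tz":0,"gripper":-1},{"wx":0,"wy":0,"wz":0,"tx":-40,"ty":0,"tz":0,"gripper":-1},{"wx":0,"wy":0,"wz":0,"tx":-50,"ty":0,"tz":0,"gripper":-1},{"wx":0,"wy":0,"wz":0,"tx":-50,"ty":0,"tz":0,"gripper":-1}]'; python3 h.py .480 .014 .043
```

```text
time_s: 4.85
tool_pos: [0.4803, 0.1014, 0.0428]
tool_rot: [179.6, 0.0, 87.2]
force: [14.1, -1.3, -11.0]
grip_width: 0.0371
grasp_force: 35.1
t [-87.3   4.   -0.2] w [ 0.39  0.01 -0.53] 4.85 [0.4803 0.1014 0.0428] [179.61   0.    87.17] [ 14.1  -1.3 -11. ] 0.0371
```

It slides freely, with little wrist force.

```bash
python3 -m creep '[{"wx":0,"wy":0,"wz":0,"tx":-15,"ty":0,"tz":0,"gripper":-1},{"wx":0,"wy":0,"wz":0,"tx":-35,"ty":0,"tz":0,"gripper":-1},{"wx":0,"wy":0,"wz":0,"tx":-55,"ty":0,"tz":0,"gripper":-1},{"wx":0,"wy":0,"wz":0,"tx":-68,"ty":0,"tz":0,"gripper":-1},{"wx":0,"wy":0,"wz":0,"tx":-68,"ty":0,"tz":0,"gripper":-1}]';python3 look.py pics/w3.png; python3 h.py .480 .014 .043
python3 - <<'E'
from cell import optics,nets
import numpy as np,cv2
p,d=optics.read_camera('top');i=optics.camera_info('top')
f=192/np.tan(np.radians(i['fovy']/2));v,u=np.mgrid[:384,:512]
W=(np.stack([(u-i['cx'])/f*d,(v-i['cy'])/f*d,d],-1)-i['t'])@i['R']
q,_=optics.read_camera('scene')
cv2.imwrite('pics/t3.png',np.hstack([cv2.resize(p[200:300,180:390,::-1],(400,300)),cv2.resize(q[130:320,180:390,::-1],(400,300))]))
z=W[...,2]
for xs in(.37,.40,.43):
    m=(d>0)&(z>.066)&(z<.075)&(abs(W[...,0]-xs)<.006)&(W[...,1]<.05)&(W[...,1]>-.21);print(xs,np.percentile(W[m][:,1],[1,99]))
E
```

```text
time_s: 5.27
tool_pos: [0.4775, 0.0328, 0.0428]
tool_rot: [179.5, 0.0, 87.1]
force: [16.0, -1.8, -13.7]
grip_width: 0.0373
grasp_force: 35.1
red_grip [([0.4719, 0.0307, 0.0623], 0.63)]
wood_block []
car 5766 [[0.4508, 0.0142, 0.0794], [0.4778, 0.0488, 0.0846], [0.5033, 0.0682, 0.0918]] ((0.4770519733428955, 0.039577387273311615), (0.05787351354956627, 0.06297343224287033), 86.9096908569336)
t [-21.6   3.4  -0.2] w [ 0.51 -0.09 -0.4 ] 5.4167 [0.4776 0.0358 0.0428] [ 1.7949e+02 -9.0000e-02  8.7300e+01] [ 15.7   0.2 -14.6] 0.0373
0.37 [-0.18883635 -0.05880248]
0.4 [-0.18964435 -0.04858495]
0.43 [-0.19227883 -0.04070194]
```

View pics/t3.png

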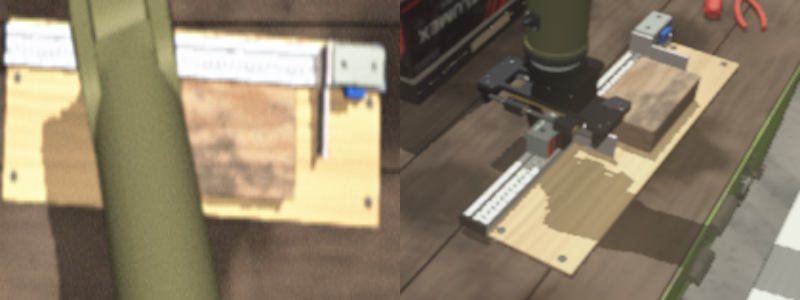

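View pics/w3.png

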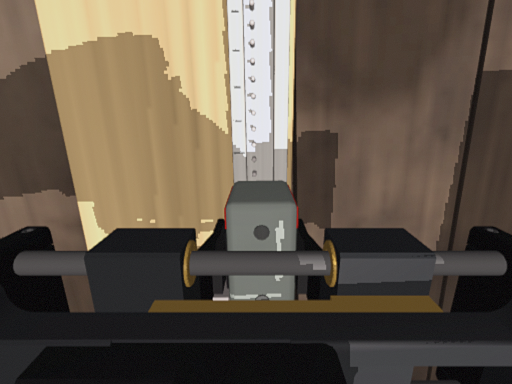

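The red stop is at about scene crop (540,137), with its steel plate about 25 mm from the block end. About 20 mm of sliding is left.

```bash
python3 -m creep '[{"wx":0,"wy":0,"wz":0,"tx":-6,"ty":0,"tz":0,"gripper":-1},{"wx":0,"wy":0,"wz":0,"tx":-12,"ty":0,"tz":0,"gripper":-1},{"wx":0,"wy":0,"wz":0,"tx":-17,"ty":0,"tz":0,"gripper":-1},{"wx":0,"wy":0,"wz":0,"tx":-20,"ty":0,"tz":0,"gripper":-1},{"wx":0,"wy":0,"wz":0,"tx":-20,"ty":0,"tz":0,"gripper":-1}]'
cat > chk.py <<'E'
from cell import optics,nets
import numpy as np,cv2,sys
p,d=optics.read_camera('scene');i=optics.camera_info('scene')
for q in('red_grip','wood_block','blue_grip'):print(q,[(np.round(r['point'],4).tolist(),round(r['confidence'],2)) for r in nets.place_of(q,'scene')][:1])
f=192/np.tan(np.radians(i['fovy']/2));v,u=np.mgrid[:384,:512]
W=(np.stack([(u-i['cx'])/f*d,(v-i['cy'])/f*d,d],-1)-i['t'])@i['R']
z=W[...,2]
for xs in(.37,.38,.39,.40,.41,.42,.43):
    m=(d>0)&(z>.03)&(z<.09)&(abs(W[...,0]-xs)<.004)&(W[...,1]<.08)&(W[...,1]>-.06);print(xs,np.histogram(W[m][:,1],np.arange(-.06,.08,.005))[0])
cv2.imwrite(sys.argv[1],cv2.resize(p[170:250,240:360,::-1],(780,520)))
E
python3 chk.py pics/s4.png; python3 h.py .480 .014 .043
```

```text
time_s: 5.93
tool_pos: [0.4768, 0.0157, 0.0428]
tool_rot: [179.5, -0.1, 87.3]
force: [16.6, -1.2, -15.0]
grip_width: 0.0373
grasp_force: 35.1
red_grip [([0.4721, 0.0175, 0.0681], 0.9)]
wood_block [([0.3996, -0.109, 0.0071], 0.74)]
blue_grip [([0.4611, -0.2726, 0.0609], 0.81)]
0.37 [ 4  6  4  6  3 28  7  0  0  0  0  0  0  0  0  0  0  0  0  0  0  0  0  0
  0  0  0  0]
0.38 [ 3  4  5  4  3 27  7  0  0  0  0  0  0  0  0  0  0  0  0  0  0  0  0  0
  0  0  0  0]
0.39 [ 6  4  6  2  5 25  6  0  9  3  0  0  0  0  0  0  0  0  0  0  0  0  0  0
  0  0  0  0]
0.4 [ 2  2  3  2  2 13  0  1 17 11  0  0  0  0  0  0  0  0  0  0  0  0  0  0
  0  0  0  0]
0.41 [0 0 0 0 0 0 0 0 8 2 0 0 0 0 0 0 0 0 0 0 0 0 0 0 0 0 0 0]
0.42 [0 0 0 0 0 0 0 0 0 0 0 0 0 0 0 0 0 0 0 0 0 0 0 0 0 0 0 0]
0.43 [0 0 0 0 0 0 0 0 7 1 0 0 0 0 0 0 0 0 0 0 0 0 0 0 0 0 0 0]
t [-2.3  3.2 -0.1] w [ 0.54 -0.1  -0.34] 6.1333 [0.4769 0.0164 0.0428] [ 1.7946e+02 -1.0000e-01  8.7360e+01] [ 16.2  -1.6 -15.1] 0.0371
```

View pics/s4.png

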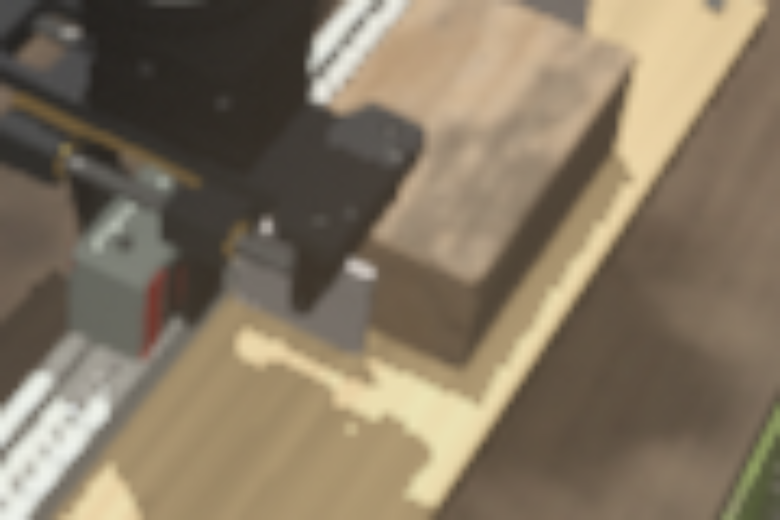

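The steel plate at crop (330,310) is still about 9 to 10 mm from the block's end face at (410,300). I'll move 5 mm more and let go.

```bash
python3 -m creep '[{"wx":0,"wy":0,"wz":0,"tx":-3,"ty":0,"tz":0,"gripper":-1},{"wx":0,"wy":0,"wz":0,"tx":-5,"ty":0,"tz":0,"gripper":-1},{"wx":0,"wy":0,"wz":0,"tx":-5,"ty":0,"tz":0,"gripper":-1},{"wx":0,"wy":0,"wz":0,"tx":-5,"ty":0,"tz":0,"gripper":-1},{"wx":0,"wy":0,"wz":0,"tx":-5,"ty":0,"tz":0,"gripper":-1}]'
for k in 1 2; do python3 -m creep '[{"wx":0,"wy":0,"wz":0,"tx":0,"ty":0,"tz":0,"gripper":1},{"wx":0,"wy":0,"wz":0,"tx":0,"ty":0,"tz":0,"gripper":1},{"wx":0,"wy":0,"wz":0,"tx":0,"ty":0,"tz":0,"gripper":1},{"wx":0,"wy":0,"wz":0,"tx":0,"ty":0,"tz":0,"gripper":1},{"wx":0,"wy":0,"wz":0,"tx":0,"ty":0,"tz":0,"gripper":1}]'; done; python3 h.py .48 .014 .19
```

```text
time_s: 6.55
tool_pos: [0.4766, 0.0114, 0.0428]
tool_rot: [179.5, -0.1, 87.4]
force: [16.9, 0.5, -14.9]
grip_width: 0.0372
grasp_force: 35.1
time_s: 6.97
tool_pos: [0.4719, 0.0119, 0.0425]
tool_rot: [-180.0, 0.0, 87.4]
force: [-0.2, 0.0, -0.2]
grip_width: 0.0628
grasp_force: 0.0
time_s: 7.38
tool_pos: [0.4722, 0.0118, 0.0426]
tool_rot: [180.0, 0.0, 87.4]
force: [-0.2, 0.3, 0.0]
grip_width: 0.0863
grasp_force: 0.0
t [   2.5    7.7 -147.4] w [ 0.    0.01 -0.31] 7.3833 [0.4722 0.0118 0.0426] [1.800e+02 1.000e-02 8.739e+01] [-0.2  0.3  0. ] 0.0863
```

```bash
python3 -m creep '[{"wx":0,"wy":0,"wz":0,"tx":0,"ty":2,"tz":-30,"gripper":1},{"wx":0,"wy":0,"wz":0,"tx":0,"ty":2,"tz":-65,"gripper":1},{"wx":0,"wy":0,"wz":0,"tx":0,"ty":2,"tz":-105,"gripper":1},{"wx":0,"wy":0,"wz":0,"tx":0,"ty":2,"tz":-145,"gripper":1},{"wx":0,"wy":0,"wz":0,"tx":0,"ty":2,"tz":-180,"gripper":1}]'
python3 -m creep '[{"wx":0,"wy":0,"wz":0,"tx":-40,"ty":0,"tz":0,"gripper":1},{"wx":0,"wy":0,"wz":0,"tx":-80,"ty":0,"tz":0,"gripper":1},{"wx":0,"wy":0,"wz":0,"tx":-100,"ty":0,"tz":0,"gripper":1},{"wx":0,"wy":0,"wz":0,"tx":-100,"ty":0,"tz":0,"gripper":1},{"wx":0,"wy":0,"wz":0,"tx":-100,"ty":0,"tz":0,"gripper":1}]'
python3 -c "
from cell import optics
for k in range(4):optics.read_camera('top')"
python3 look.py pics/w5.png; python3 chk.py pics/s5.png
```

```text
time_s: 7.8
tool_pos: [0.4743, 0.012, 0.2251]
tool_rot: [179.9, 0.0, 87.4]
force: [1.2, -0.2, -0.7]
grip_width: 0.0872
grasp_force: 0.0
time_s: 8.22
tool_pos: [0.4694, -0.0891, 0.2224]
tool_rot: [-180.0, -0.0, 87.2]
force: [0.5, 0.6, -0.6]
grip_width: 0.087
grasp_force: 0.0
red_grip [([0.4725, 0.0073, 0.0652], 0.88)]
wood_block [([0.403, -0.1163, 0.0083], 0.85)]
block 8657 [[0.3535, -0.1802, 0.0662], [0.4063, -0.0927, 0.0699], [0.4524, 0.0105, 0.0751]] ((0.4020007848739624, -0.1045779436826706), (0.10595197975635529, 0.26171067357063293), 0.003799833357334137)
car 2476 [[0.4584, -0.0282, 0.0794], [0.4763, 0.0114, 0.0846], [0.4945, 0.0458, 0.0867]] ((0.4759392738342285, 0.008871708065271378), (0.07562879472970963, 0.03723389655351639), 87.03245544433594)
red_grip [([0.4724, 0.0138, 0.0641], 0.93)]
wood_block [([0.4013, -0.1119, 0.0096], 0.78)]
blue_grip [([0.4592, -0.2723, 0.0601], 0.57)]
0.37 [ 3  6  3  2  5 23 12  0  0  0  0  0  0  0  0  0  0  0  0  0  0  0  0  0
  0  0  0  0]
0.38 [ 4  4  5  7  3 23  6  0  0  0  0  0  0  0  0  0  0  0  0  0  0  0  0  0
  0  0  0  0]
0.39 [ 3  5  4  6  4 27  7  7  4  0  0  0  0  0  0  0  0  0  0  0  0  0  0  0
  0  0  0  0]
0.4 [ 3  4  5  4  5 13  3 10 18  0  0  0  0  0  0  0  0  0  0  0  0  0  0  0
  0  0  0  0]
0.41 [ 4  6  2  5  3 13  0 14 15  0  0  0  0  0  0  0  0  0  0  0  0  0  0  0
  0  0  0  0]
0.42 [ 3  6  5  3  5 12  1 17  9  0  0  0  0  0  0  0  0  0  0  0  0  0  0  0
  0  0  0  0]
0.43 [ 3  3  5  4  5 12  1 17  7  0  0  0  0  0  0  0  0  0  0  0  0  0  0  0
  0  0  0  0]
```

View pics/w5.png

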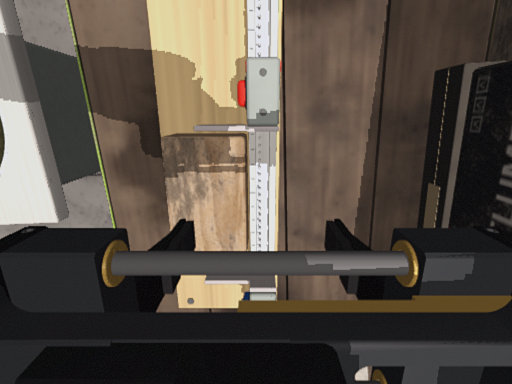

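View pics/s5.png

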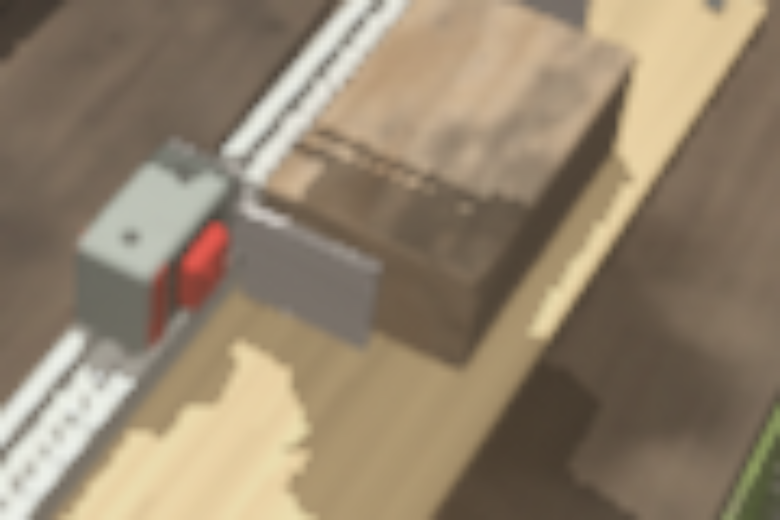

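The button is out at wrist pixel (241,93). The plate at row 130 stands just off the block end at row 135, a gap of about 5 mm, and neither the block nor the blue stop has moved.

```bash
python3 -c "
from cell import env
print(env.sign_off())"
```

```text
the job is handed in; nothing more can be done
None
```

The red stop is locked about 5 mm (camera estimate) from the block's end with its button out, the block and blue stop did not measurably move, and the job is handed in; no verdict was returned.

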